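# Weigh a bottle on the spring balance

### The job

Weigh the brown bottle: pick up its carrier by the blue grip, hang its crossbar in both hooks of the spring balance, then keep hold and let it down slowly until the balance bears the whole weight, and only then let go. The pointer must creep down and stay where it settles, with no jump or bounce when you let go, and do not press the hooks down hard; keep the carrier upright and leave the other things on the bench alone.

Things in the scene. Friction and masses are not known exactly. Their poses are not given: they have to be found in the camera images.
- carrier: Loose weighing carrier: aluminium tray (68 mm across) with a brown bottle (42 mm across, 90 high, black cap) fixed in it, two thin uprights, a steel crossbar along its y axis, a blue grip on top. Origin: centre of the tray's underside; z up. It may hang either way round. Weight with bottle 0.22 to 0.68 kg, different each time: it must be felt.
- crossbar_mid (a point): Middle of the crossbar, on its axis, 115 mm above the tray's underside. The bar is 8 mm thick and 124 mm long with a black collar (16 mm across) at each end. The uprights meet it 29 mm either side of the middle and the collars begin at 56 mm: each hook goes between upright and collar. Come from the hooks' open (-x) side with the bar above the tips, the uprights passing between the hooks.
- grip (a point): Where to grasp the carrier: on the blue grip, 28 mm above the crossbar's axis (143 mm above the tray's underside). The grip is a square post 22x22 mm, sides along the carrier's x and y, reaching from the crossbar to 16 mm above this point; its axes are the carrier's.
- balance: Spring balance, fixed: grey foot (70x130 mm), aluminium column (top 225 mm above the bench, its middle 135 mm behind the hooks, +x) with a white ruled plate. Origin: on the bench straight below the middle between the hooks; x points from the hooks to the column, z up.
- hook_mid (a point): Middle between the two steel hooks, on the centre line of their floor, 185 mm up when unloaded; axes as the balance. Hooks at y +-45 mm, wire 8 mm thick: a seated crossbar's axis is 8 mm above this point, parallel to y. Hook floor 18 mm long in x; upturned tip at x -22 (20 mm high), stop at x +20 (17 mm high): lower the bar in from above.
- hooks (a joint): How far hooks and red pointer have sunk: 0 at the top (unloaded), in m, to 0.08 at the stop. They sink straight down on a spring, 9.1 mm per newton (110 N/m, after the first 0.2 N), lightly damped: the carrier settles 18 to 59 mm down by its weight. Released too early it drops; pushed lower, it springs up.
- battery_aa_1: green AA battery, 14x50 mm, lying; bystander, leave alone
- battery_aa_2: black AA battery, 14x50 mm, lying; bystander, leave alone
- spare_ear_bar_1: silver ear bar, 8x69 mm, lying; bystander, leave alone
- spare_ear_bar_2: black ear bar, 8x69 mm, lying; bystander, leave alone
- marker_pen: white marker pen with black cap, 12x139 mm, lying; bystander, leave alone
- tape_roll: roll of white tape, 54 mm across, 12 mm high; bystander, leave alone
- petri_dish: clear petri dish, 62 mm across, 14 mm high; bystander, leave alone

How it is judged:
On the way, in this order (a step that is already met when the one before it is completed fails the run):
1. the crossbar rests in both hooks with the carrier still held (x of crossbar_mid in the frame of hook_mid between -0.014 and 0.014 m and y of crossbar_mid in the frame of hook_mid between -0.015 and 0.015 m and z of crossbar_mid in the frame of hook_mid between 0.003 and 0.014 m and angle between the y axis of carrier and the y axis of hook_mid, either way round below 0.2 rad and angle between carrier's own z axis and vertical below 0.2 rad and contact force between carrier and balance above 0.3 N and contact force between the fingers and carrier above 0.5 N), for 0.1 s.
2. still held, the carrier has been let down until the pointer is at least 12 mm below its start (all of step 1 and value of joint hooks above 0.012 m), for 0.1 s.
At the end, for the whole second after the job is handed in: The released carrier hangs by its crossbar in both hooks (bar within 14 mm of the floor middle, 15 mm of centred sideways, 3 to 14 mm above hook centre line, within 0.2 rad of parallel and upright), pointer 12 to 75 mm down and at rest (under 10 mm/s; carrier under 30 mm/s) (x of crossbar_mid in the frame of hook_mid between -0.014 and 0.014 m and y of crossbar_mid in the frame of hook_mid between -0.015 and 0.015 m and z of crossbar_mid in the frame of hook_mid between 0.003 and 0.014 m and angle between the y axis of carrier and the y axis of hook_mid, either way round below 0.2 rad and angle between carrier's own z axis and vertical below 0.2 rad and contact force between carrier and balance above 0.3 N and value of joint hooks between 0.012 and 0.075 m and velocity of joint hooks between -0.01 and 0.01 m/s and linear speed of carrier below 0.03 m/s and contact force between the fingers and carrier below 0.05 N); the robot touches nothing.
It fails at once if the pointer jumps: the hooks move faster than 70 mm/s, up or down (velocity of joint hooks above 0.07 m/s or velocity of joint hooks below -0.07 m/s).
It fails at once if the carrier is pressed on the hooks with more than 9 N (contact force between carrier and balance above 9 N).
It fails at once if the robot pushes on the hooks or the balance with more than 4 N (contact force between any of the arm, the fingers and balance above 4 N).
It fails at once if the carrier is tipped by more than 0.5 rad (angle between carrier's own z axis and vertical above 0.5 rad).
It fails at once if a bystander is moved by more than 15 mm (distance of any of battery_aa_1, battery_aa_2, spare_ear_bar_1, spare_ear_bar_2, marker_pen, tape_roll, petri_dish from where it was at the start of the episode above 0.015 m).
It also fails if it takes over 72 s, if anything falls off the work surface, if the arm or the gripper's body presses on something with over 40 N, if the wrist force passes 120 N, or if a joint passes its speed limit or range.

### The arm

A 7-joint arm with a two-finger parallel gripper is mounted at the origin on a cart in front of the work surface, level with it; the furniture and walls round the work are solid. World frame = base frame: x ahead of the robot, y to its left, z up, the work surface at z = 0. Lengths are in m, angles in rad, forces in N, time in s.
With the tool pointing down it reaches from about 0.425 to 0.925 m from the base axis. Payload 6.8 kg.
Tool frame: the origin (TCP) lies on the centre line of the jaws, within the pads' length; the fingertips stand 11 mm ahead of it and the grasp point (between the pads) lies 8 mm behind it (robot.finger_overhang is the distance from the TCP to the fingertips, in m); z points along the fingers, x is the direction in which the jaws open and shut, and the axes are right-handed (so a half turn about z gives the same grasp; the last joint's range is limited). The gripper opens to 88 mm and grips with 3 to 60 N. Pads are 20 mm wide; open, the fingers measure 115 mm over their backs; the gripper's body (75 mm by 178 mm) begins 61 mm behind the grasp point.
Start: joints at [-0.108, 0.477, 0.022, 1.555, -0.011, 1.109, -0.083], TCP at [0.675, 0, 0.202] pointing down, gripper open.
Joint ranges: [-2.96, 2.96], [-0.34, 2.1], [-1.41, 1.46], [0.24, 2.44], [-1.37, 4.51], [0.17, 1.92], [-2.96, 2.96]. Speed limits (rad/s): [2.39, 2.39, 3.14, 3.14, 3.14, 3.14, 3.14].

### API

Orientations are given as a unit quaternion [w, x, y, z].
In Python, from bench import robot gives the robot as it stands.
- The arm moves only by the tool apply_moves, never from a script. Its argument "increments" is a list of rows, each an object of numbers: "ax", "ay", "az": the turn, a rotation vector about the tool's x, y, z in rad; "x", "y", "z": the shift along the tool's x, y, z in mm; "claw": the finger opening in mm, from 0 to 87.8. In form: [{"ax": .., "ay": .., "az": .., "x": .., "y": .., "z": .., "claw": ..}, ...]. A call has exactly 5 rows; each row shifts and turns the commanded pose from where the row before left it, along the tool's axes as they then stand; what a row does not reach is not made up. A row lasts 1/8 s, in which the tool goes at most 62.5 mm and 10.7 degrees, less where a joint would pass 70% of its speed; a pose out of reach is approached as far as the arm can. A call with a gripper value outside its range is refused whole. The fingers move at their own pace and stop on an object; "grip_force" is the grip in N (left out, the last holds). Time passes only in rows, so rows that do not move let the fingers close, or fill a call up. It gives the time, the measured TCP pose, the force and the opening at its end, in the units of the state.
- robot.observe(): the state, without advancing time (a new reading comes with each control period).
- robot.get_image(name): name is "scene" or "side" or "wrist"; returns a dict with "color" (384x512x3 uint8, blue, green, red), "range_z" (384x512 float32, m along the optical axis (not along the pixel's ray), 0 where there is no reading), "camera_matrix" (3x3 intrinsics, pixels), "view" (4x4, takes a point from world to camera coordinates). Camera axes: x right, y up, looking along -z (the intrinsics and any distortion apply to the point x, -y, -z); pixel columns grow to the right and rows downward; lengths in m; the calibration is good to about 2 mm. A picture is of the moment at which its call begins.
- robot.hand_in(): hands the job in, once; it reports no verdict.
Trained networks look in a picture, given as the dict that the camera call returned (one of the last four; its "shot" number tells which), for a name from the list of things; names that differ only in an ending like _2 or _b are one class to them, and where a whole thing is asked for, a point or a joint stands for the part that bears it (a point fixed in the world has none). Each returns a list of dicts, best first, with "conf" (0 to 1); they miss things now and then, are a little off and sometimes report something else, mostly with a low value. They report only what shows in the picture. A call takes as long as a camera call.
- robot.boxes_of(name, picture): "location" ([x, y, z] in m, in world coordinates, good to about 4 mm: the middle of the surface that is visible of it).
- robot.silhouettes(name, picture): "pixels" (384x512 bool, what is visible of it).
- robot.tip_of(name, picture): "location" ([x, y, z] in m, in world coordinates, good to about 4 mm: a listed point, or the origin of a listed thing).
The state is a dict: "time_s": time; "joint_pos": joint angles; "joint_velocities": joint speeds; "effort": joint torques, N m; "tool_pos": TCP position; "orientation": TCP orientation; "contact_force": force on the tool from outside, world axes, zero at the start; "wrist_torque": the same for the moment, N m; "gripper_width": finger opening in m.
Only numpy, scipy, OpenCV 4.12 (cv2) and the standard library are available. Lean on these libraries where they do the work, as an engineer would, in place of code of your own. Each camera call takes 0.05 s, during which the arm holds its last target.

## Working session

There is one attempt and no reset: what is moved stays moved. The work goes in short steps, Python scripts to look and compute and a tool call to move; the robot and the scene stay as the last step left them, time stands still between calls to the robot, and variables do not carry over. Pictures are saved under pics/ and viewed, and the job is handed in when it is done.

Besides the shell and the picture viewer there is one more tool, called after "Call:" by a JSON object that holds its "method" and its "body". apply_moves: Moves the arm, as the interface text tells. Its arguments: {"type":"object","properties":{"increments":{"type":"array","items":{"type":"object","properties":{"ax":{"type":"number"},"ay":{"type":"number"},"az":{"type":"number"},"x":{"type":"number"},"y":{"type":"number"},"z":{"type":"number"},"claw":{"type":"number"}}}},"grip_force":{"type":"number"}},"required":["increments"]}

```bash
ls; mkdir -p pics
python3 - <<'E'
from bench import robot
import cv2,numpy as np
s=robot.observe()
print({k:np.round(v,4).tolist() for k,v in s.items()})
for n in ["scene","side"]:
    p=robot.get_image(n); cv2.imwrite(f"pics/{n}0.png",p["color"])
    print(n, np.round(p["camera_matrix"],1).tolist(), np.round(p["view"],3).tolist())
    for t in ["carrier","crossbar_mid","grip","balance","hook_mid"]:
        print(t,[(np.round(r["location"],4).tolist(),round(r["conf"],2)) for r in robot.tip_of(t,p)][:2])
E
```

```text
pics
{'time_s': 0.0, 'joint_pos': [-0.1081, 0.4778, 0.0223, 1.5564, -0.0115, 1.1093, -0.0831], 'joint_velocities': [0.0001, 0.0003, 0.0004, -0.0003, 0.0017, -0.0004, -0.0001], 'effort': [-0.0013, -58.2852, 1.5339, -27.2607, -0.0543, 0.0169, 0.0002], 'tool_pos': [0.6744, -0.0, 0.201], 'orientation': [0.0001, 1.0, 0.0, -0.0009], 'contact_force': [-0.8789, -0.4939, -0.0625], 'wrist_torque': [0.0634, 0.0105, 0.0063], 'gripper_width': 0.0875}
scene [[469.4, 0.0, 253.6], [0.0, 469.4, 195.8], [0.0, 0.0, 1.0]] [[0.76, -0.649, -0.024, -0.322], [0.354, 0.383, 0.853, -0.326], [-0.545, -0.657, 0.521, -0.924], [0.0, 0.0, 0.0, 1.0]]
carrier [([0.4985, 0.2705, 0.0011], 0.64)]
crossbar_mid [([0.4945, 0.2774, 0.1158], 0.96)]
grip [([0.4938, 0.2764, 0.1405], 0.63)]
balance []
hook_mid [([0.5303, -0.0936, 0.1853], 0.74)]
side [[474.9, 0.0, 252.5], [0.0, 474.9, 193.0], [0.0, 0.0, 1.0]] [[-0.992, -0.125, 0.016, 0.497], [0.078, -0.51, 0.857, -0.113], [-0.099, 0.851, 0.516, -1.316], [0.0, 0.0, 0.0, 1.0]]
carrier [([0.4988, 0.2718, -0.0007], 0.95)]
crossbar_mid [([0.4967, 0.2764, 0.1145], 0.57)]
grip [([0.4981, 0.2736, 0.1423], 0.67)]
balance []
hook_mid []
```

View pics/scene0.png

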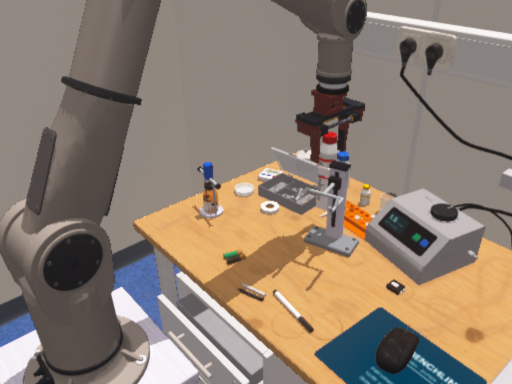

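View pics/side0.png

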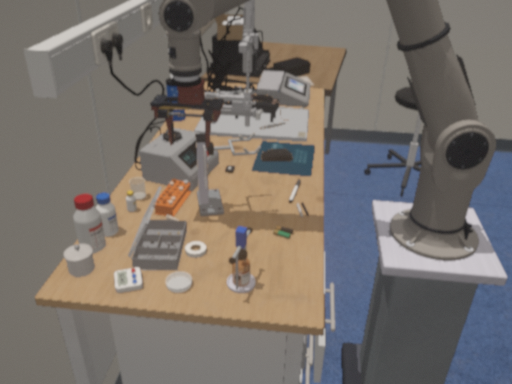

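The scene view shows the carrier at about (210,190) with its blue grip at (208,168). The balance is at about (335,205), hooks to the left of its column. The side view shows the carrier at (240,265) and the balance at (205,180). I'll zoom in on both to get orientations.

Run:
```python
from bench import robot
import cv2,numpy as np
p=robot.get_image("scene");q=robot.get_image("side")
np.savez("p0.npz",**{f"{n}_{k}":d[k] for n,d in(("scene",p),("side",q)) for k in("color","range_z","camera_matrix","view")})
a=cv2.resize(p["color"][145:225,175:255],(400,400),interpolation=2)
b=cv2.resize(p["color"][140:260,290:370],(400,600),interpolation=2)
cv2.imwrite("pics/z1.png",np.hstack([np.vstack([a,np.zeros((200,400,3),np.uint8)]),b]))
a=cv2.resize(q["color"][215:295,200:280],(400,400),interpolation=2)
b=cv2.resize(q["color"][80:220,140:260],(400,467),interpolation=2)
cv2.imwrite("pics/z2.png",np.hstack([np.vstack([a,np.zeros((67,400,3),np.uint8)]),b]))
def pts(d,m):
    K,V=d["camera_matrix"],d["view"];v,u=np.nonzero(m&(d["range_z"]>0));z=d["range_z"][v,u]
    c=np.c_[(u-K[0,2])/K[0,0]*z,-(v-K[1,2])/K[1,1]*z,-z]
    return (c-V[:3,3])@V[:3,:3]
for n,d in(("scene",p),("side",q)):
  for t in ["carrier","hooks","balance","grip","crossbar_mid","battery_aa_1","marker_pen","tape_roll","petri_dish","spare_ear_bar_1"]:
    r=robot.silhouettes(t,d)
    for x in r[:2]:
        P=pts(d,x["pixels"]); print(n,t,round(x["conf"],2),len(P),np.round(np.percentile(P,[3,50,97],axis=0),3).tolist() if len(P) else "")
```

```text
scene carrier 0.71 799 [[0.468, 0.217, 0.003], [0.486, 0.264, 0.065], [0.522, 0.329, 0.156]]
scene carrier 0.34 471 [[0.499, -0.144, 0.159], [0.577, -0.07, 0.189], [0.64, -0.039, 0.202]]
scene hooks 0.73 914 [[0.468, 0.223, -0.347], [0.487, 0.265, 0.056], [0.959, 1.021, 0.157]]
scene hooks 0.57 545 [[0.504, -0.144, 0.094], [0.58, -0.069, 0.189], [0.647, -0.014, 0.202]]
scene balance 0.96 2855 [[0.53, -0.129, 0.009], [0.639, -0.061, 0.108], [0.67, -0.007, 0.225]]
scene balance 0.18 258 [[0.374, -0.237, 0.006], [0.385, -0.177, 0.011], [0.398, -0.11, 0.015]]
scene grip 0.73 65 [[0.361, -0.094, 0.005], [0.369, -0.068, 0.009], [0.376, -0.041, 0.011]]
scene grip 0.63 711 [[0.468, 0.24, 0.003], [0.486, 0.263, 0.059], [0.518, 0.319, 0.156]]
scene crossbar_mid 0.97 834 [[0.467, 0.217, 0.001], [0.486, 0.264, 0.064], [0.524, 0.33, 0.158]]
scene battery_aa_1 0.67 2908 [[0.53, -0.129, 0.007], [0.639, -0.061, 0.106], [0.672, -0.006, 0.225]]
scene battery_aa_1 0.53 112 [[0.384, 0.039, 0.001], [0.401, 0.047, 0.011], [0.424, 0.066, 0.017]]
scene marker_pen 0.59 275 [[0.374, -0.237, 0.005], [0.385, -0
[... 858 characters left out ...]
9, 0.063], [0.52, 0.334, 0.157]]
side crossbar_mid 0.61 1117 [[0.469, 0.246, 0.003], [0.493, 0.289, 0.064], [0.519, 0.332, 0.158]]
side crossbar_mid 0.41 60 [[0.39, 0.047, 0.004], [0.407, 0.056, 0.011], [0.427, 0.063, 0.015]]
side battery_aa_1 0.55 97 [[0.383, 0.029, -0.002], [0.402, 0.056, 0.011], [0.43, 0.064, 0.015]]
side battery_aa_1 0.45 56 [[0.395, 0.067, 0.004], [0.414, 0.076, 0.01], [0.433, 0.084, 0.014]]
side marker_pen 0.54 30 [[0.385, -0.175, 0.007], [0.392, -0.135, 0.009], [0.4, -0.107, 0.014]]
side tape_roll 0.62 291 [[0.605, 0.146, -0.001], [0.629, 0.176, 0.01], [0.653, 0.198, 0.014]]
side petri_dish 0.79 451 [[0.611, 0.275, 0.002], [0.638, 0.306, 0.013], [0.666, 0.331, 0.016]]
```

View pics/z1.png

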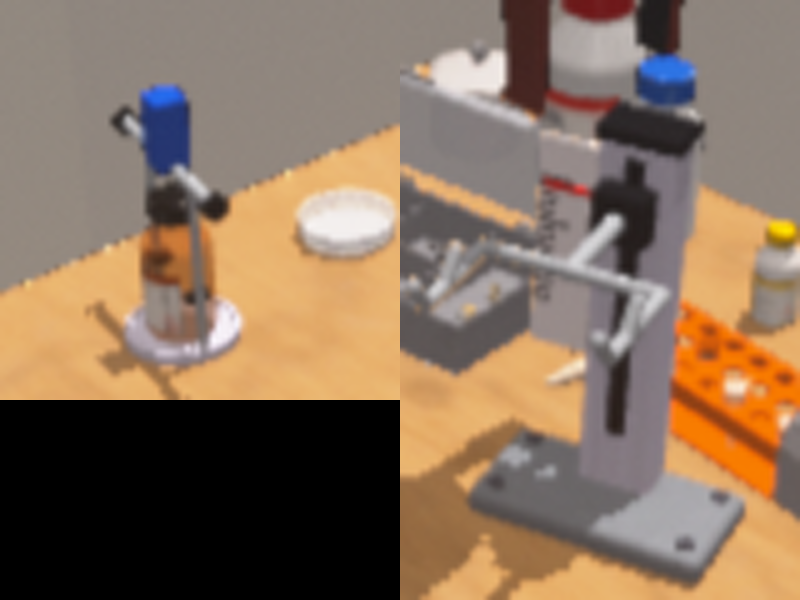

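View pics/z2.png

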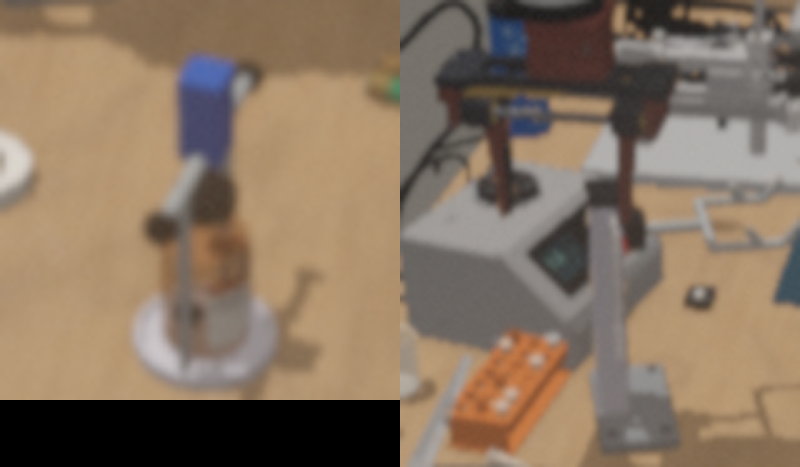

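```bash
cat > h.py <<'E'
import numpy as np
def pts(d,m=None):
    if m is None: m=np.ones(d["range_z"].shape,bool)
    K,V=d["camera_matrix"],d["view"];v,u=np.nonzero(m&(d["range_z"]>0));z=d["range_z"][v,u]
    c=np.c_[(u-K[0,2])/K[0,0]*z,-(v-K[1,2])/K[1,1]*z,-z]
    return (c-V[:3,3])@V[:3,:3]
E
python3 - <<'E'
import numpy as np
from h import pts
f=np.load("p0.npz")
for n in("scene","side"):
    d={k:f[f"{n}_{k}"] for k in("range_z","camera_matrix","view")}
    P=pts(d)
    c=np.array([.495,.275])
    r=np.linalg.norm(P[:,:2]-c,axis=1)
    b=P[(P[:,2]>.103)&(P[:,2]<.127)&(r<.075)&(r>.045)]
    print(n,"collars",len(b)); 
    if len(b)>4:
        s=b[:,1]>c[1]
        m1,m2=b[s].mean(0),b[~s].mean(0);print(len(b[s]),m1,m2,np.degrees(np.arctan2(*(m1-m2)[[0,1]])))
    g=P[(P[:,2]>.13)&(P[:,2]<.17)&(r<.03)]; print("grip",len(g),np.percentile(g,[3,50,97],axis=0).round(4).tolist())
    t=g[g[:,2]>.155]; print("griptop",t.mean(0))
    t=P[(P[:,2]<.015)&(P[:,2]>.004)&(r<.045)];print("tray",np.percentile(t,[2,98],axis=0).round(4).tolist())
    # balance: foot
    q=P[(abs(P[:,0]-.6)<.16)&(abs(P[:,1]+.07)<.14)]
    k=q[(q[:,2]>.216)&(q[:,2]<.235)&(q[:,0]>.6)]; print("coltop",len(k),np.percentile(k,[3,50,97],axis=0).round(4).tolist())
    k=q[(q[:,2]>.178)&(q[:,2]<.21)&(q[:,0]<.60)]; print("hooks",len(k),np.percentile(k,[2,50,98],axis=0).round(4).tolist())
    import cv2
    ft=q[(q[:,2]>.006)&(q[:,2]<.03)]; print("foot",len(ft),cv2.minAreaRect((ft[:,:2]*1000).astype(np.float32)))
    np.save(n+"_q.npy",q)
E
```

```text
scene collars 56
24 [0.50281557 0.32888227 0.11843503] [0.48241135 0.21650307 0.11799337] 10.290851030399569
grip 115 [[0.4822, 0.2619, 0.1312], [0.4901, 0.2672, 0.1485], [0.5024, 0.2842, 0.1614]]
griptop [0.49247579 0.27182643 0.15883686]
tray [[0.4606, 0.2408, 0.0043], [0.5254, 0.3037, 0.0133]]
coltop 236 [[0.6217, -0.0771, 0.2181], [0.6505, -0.0477, 0.2255], [0.7215, 0.0088, 0.2338]]
hooks 340 [[0.4926, -0.1461, 0.1832], [0.5599, -0.0775, 0.1894], [0.5948, -0.04, 0.2046]]
foot 1146 ((688.219482421875, -85.62893676757812), (157.76010131835938, 232.39450073242188), 16.659536361694336)
side collars 78
49 [0.50484216 0.33401874 0.11608632] [0.48234836 0.22148081 0.11770185] 11.303182873167055
grip 171 [[0.4835, 0.2695, 0.1317], [0.4943, 0.2848, 0.1495], [0.5063, 0.289, 0.1593]]
griptop [0.49438492 0.27896396 0.15765562]
tray [[0.4635, 0.2544, 0.0041], [0.5262, 0.3101, 0.014]]
coltop 131 [[0.6216, -0.0676, 0.2182], [0.6572, -0.0312, 0.2242], [0.7239, 0.0134, 0.2337]]
hooks 255 [[0.4956, -0.1414, 0.1808], [0.5512, -0.0689, 0.1874], [0.5936, -0.0333, 0.2024]]
foot 699 ((654.0856323242188, -48.402870178222656), (210.56231689453125, 196.6224365234375), 0.5163469314575195)
```

Run:
```python
import numpy as np,cv2
im=np.full((600,800,3),255,np.uint8)
for n,c in(("scene",(0,0,255)),("side",(255,0,0))):
    q=np.load(n+"_q.npy"); q=q[(q[:,2]>.17)&(q[:,2]<.24)]
    for x,y,z in q:
        cv2.circle(im,(int(400-(y+.06)*3500),int(580-(x-.48)*2800*1.25)),2,c if z<.212 else (0,160,0) if n=="scene" else (200,160,0),-1)
for x in np.arange(.48,.66,.02): cv2.putText(im,f"{x:.2f}",(0,int(580-(x-.48)*3500)),0,.4,0); cv2.line(im,(40,int(580-(x-.48)*3500)),(800,int(580-(x-.48)*3500)),(220,220,220))
for y in np.arange(-.16,.05,.02): cv2.putText(im,f"{y:.2f}",(int(400-(y+.06)*3500),595),0,.4,0); cv2.line(im,(int(400-(y+.06)*3500),0),(int(400-(y+.06)*3500),580),(220,220,220))
cv2.imwrite("pics/top.png",im)
```

```text
(no output)
```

View pics/top.png

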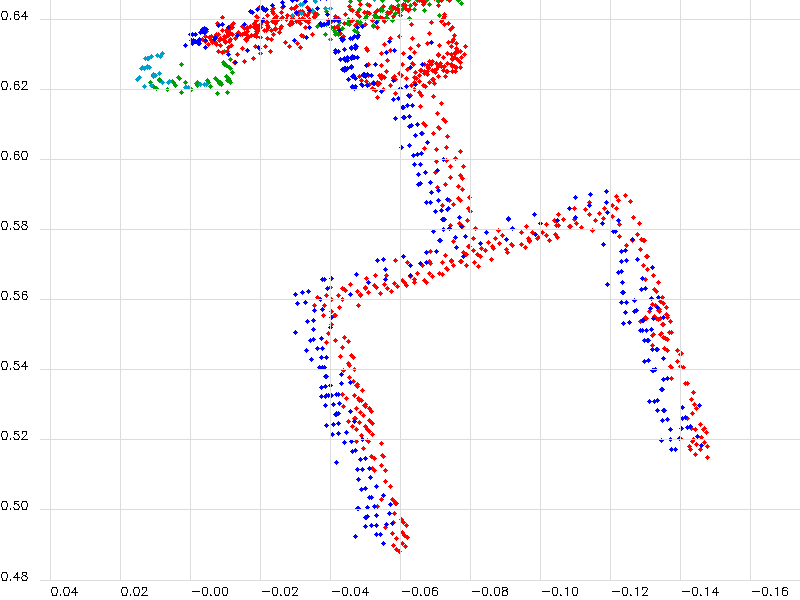

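Run:
```python
import numpy as np
from scipy.optimize import least_squares
Q={n:np.load(n+"_q.npy") for n in("scene","side")}
def seg(P,a,b):
    a,b=map(np.array,(a,b));t=np.clip(((P-a)@(b-a))/((b-a)@(b-a)),0,1);return np.linalg.norm(P-a-t[:,None]*(b-a),axis=1)
def loc(P,p):
    c,s=np.cos(p[2]),np.sin(p[2]);d=P-[p[0],p[1],p[3]];return np.c_[d[:,0]*c+d[:,1]*s,-d[:,0]*s+d[:,1]*c,d[:,2]]
def dist(L):
    D=[]
    for y in(-.045,.045): D+= [seg(L,(-.022,y,0),(.02,y,0)),seg(L,(-.022,y,0),(-.022,y,.016)),seg(L,(.02,y,0),(.02,y,.013))]
    return np.min(D,axis=0)-.004
p0=np.array([.529,-.0925,.28,.185])
for sel in(("scene",),("side",),("scene","side")):
    P=np.vstack([Q[n] for n in sel]);p=p0
    for it in range(4):
        L=loc(P,p);m=(abs(L[:,0])<.03)&(L[:,0]<.022)&(abs(abs(L[:,1])-.045)<.014)&(L[:,2]>-.012)&(L[:,2]<.028)
        r=least_squares(lambda v:dist(loc(P[m],v)),p,loss="soft_l1",f_scale=.002);p=r.x
    L=loc(P,p); print(sel,m.sum(),p.round(4),np.degrees(p[2]).round(2),"rms",np.sqrt(np.mean(dist(loc(P[m],p))**2)).round(4))
    b=L[(abs(L[:,1])<.03)&(L[:,0]>.02)&(L[:,0]<.08)&(L[:,2]>-.03)];print(" beam",np.percentile(b,[3,50,97],axis=0).round(3).tolist(), np.degrees(np.polyfit(b[abs(b[:,0]-.045)<.012][:,1],b[abs(b[:,0]-.045)<.012][:,0],1)[0]))
    c=L[(L[:,2]>.0325)&(L[:,2]<.06)&(L[:,0]>.1)&(L[:,0]<.2)&(abs(L[:,1])<.05)];print(" col",np.percentile(c,[3,50,97],axis=0).round(3).tolist())
# carrier fit
f=np.load("p0.npz");from h import pts
C={n:pts({k:f[f"{n}_{k}"] for k in("range_z","camera_matrix","view")}) for n in("scene","side")}
def cd(L):
    D=np.min([seg(L,(0,-.058,.115),(0,.058,.115))-.004,seg(L,(0,-.062,.115),(0,-.056,.115))-.008,seg(L,(0,.062,.115),(0,.056,.115))-.008],axis=0)
    q=np.abs(L-[0,0,.139])-[.011,.011,.02];g=np.linalg.norm(np.maximum(q,0),axis=1)+np.minimum(q.max(1),0)
    return np.where(np.abs(D)<np.abs(g),D,g)
for sel in(("scene",),("side",),("scene","side")):
    P=np.vstack([C[n] for n in sel]);p=np.array([.4935,.2755,-.188,0.])
    for it in range(4):
        L=loc(P,p);m=(L[:,2]>.108)&(L[:,2]<.168)&(np.hypot(L[:,0],L[:,1])<.072)&((L[:,2]>.125)|(abs(L[:,1])>.034))&(abs(L[:,0])<.02)
        r=least_squares(lambda v:cd(loc(P[m],v)),p,loss="soft_l1",f_scale=.002);p=r.x
    print(sel,m.sum(),p.round(4),np.degrees(p[2]).round(2),"rms",np.sqrt(np.mean(cd(loc(P[m],p))**2)).round(4))
```

```text
('scene',) 142 [ 0.5249 -0.0952  0.3134  0.1873] 17.96 rms 0.0016
 beam [[0.047, -0.026, -0.003], [0.06, 0.021, 0.003], [0.079, 0.03, 0.414]] 0.8216828007864423
 col [[0.119, -0.023, 0.034], [0.13, -0.0, 0.038], [0.15, 0.05, 0.054]]
('side',) 131 [ 0.5279 -0.0913  0.2943  0.1873] 16.86 rms 0.0018
 beam [[0.046, -0.023, -0.006], [0.055, 0.002, -0.0], [0.078, 0.023, 0.003]] -0.6581769172320442
 col [[0.124, -0.017, 0.033], [0.137, 0.005, 0.036], [0.148, 0.025, 0.038]]
('scene', 'side') 268 [ 0.5264 -0.0934  0.3016  0.1879] 17.28 rms 0.002
 beam [[0.046, -0.025, -0.005], [0.059, 0.013, 0.002], [0.079, 0.03, 0.413]] 0.9664757839812249
 col [[0.118, -0.022, 0.033], [0.132, 0.002, 0.037], [0.15, 0.049, 0.052]]
('scene',) 196 [ 0.4953  0.276  -0.1907  0.0008] -10.93 rms 0.0019
('side',) 297 [ 0.4951  0.2756 -0.1854 -0.0012] -10.62 rms 0.0016
('scene', 'side') 493 [ 0.4952  0.2757 -0.1879 -0.0005] -10.77 rms 0.0018
```

Call:
{"method": "apply_moves", "body": {"increments": [{"az":0.094,"claw":60},{"az":0.094,"claw":60},{"x":-28,"y":-29,"claw":60},{"x":-28,"y":-29,"claw":60},{"x":-28,"y":-29,"claw":60}], "grip_force": 15}}

```text
schema error: expected keys ax, ay, az, x, y, z, claw
```

Call:
{"method": "apply_moves", "body": {"increments": [{"x":-28,"y":-30,"claw":60},{"x":-29,"y":-30,"claw":60},{"x":-29,"y":-30,"claw":60},{"x":-29,"y":-30,"claw":60},{"x":-29,"y":-30,"claw":60}]}}

```text
schema error: expected keys ax, ay, az, x, y, z, claw
```

Call:
{"method": "apply_moves", "body": {"increments": [{"claw":60},{"claw":60},{"claw":60},{"claw":60},{"claw":60}]}}

```text
schema error: expected keys ax, ay, az, x, y, z, claw
```

Run:
```python
from bench import robot
import cv2,numpy as np
p=robot.get_image("wrist");q=robot.get_image("scene"); r=robot.get_image("side")
cv2.imwrite("pics/w1.png",np.hstack([p["color"][:,:400],cv2.resize(q["color"][120:240,150:270],(384,384))]))
print(p["view"].round(3).tolist())
for d in(p,q,r):
  print([(np.round(r["location"],4).tolist(),round(r["conf"],2)) for t in("grip","crossbar_mid") for r in robot.tip_of(t,d)])
s=robot.observe();print({k:np.round(s[k],4).tolist() for k in("time_s","tool_pos","orientation","contact_force","gripper_width")})
```

```text
[[1.0, 0.0, 0.001, -0.675], [0.0, 0.954, -0.3, 0.035], [-0.001, 0.3, 0.954, -0.391], [0.0, 0.0, 0.0, 1.0]]
[]
[([0.4968, 0.2751, 0.1449], 0.89), ([0.494, 0.2796, 0.1148], 0.76)]
[([0.4939, 0.2749, 0.1421], 0.66), ([0.497, 0.2777, 0.1096], 0.82)]
{'time_s': 2.15, 'tool_pos': [0.675, 0.0, 0.202], 'orientation': [0.0, 1.0, -0.0, 0.0], 'contact_force': [0.1293, 0.3782, -0.3371], 'gripper_width': 0.088}
```

View pics/w1.png

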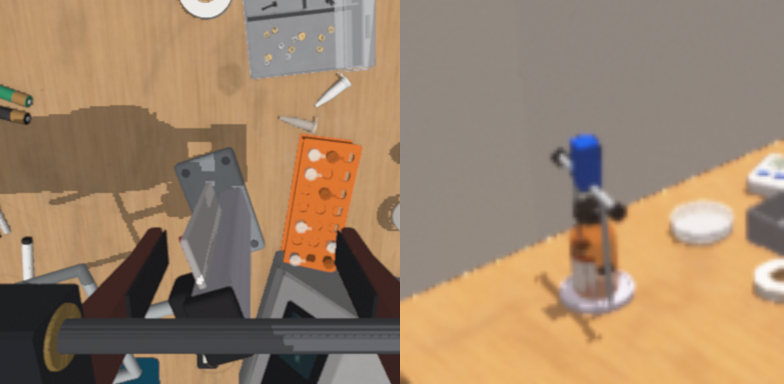

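The refused calls moved nothing: every row needs all seven keys. The wrist view shows the balance foot at (220,190) and the column under the jaws.

Call:
{"method": "apply_moves", "body": {"increments": [{"ax":0,"ay":0,"az":0.094,"x":0,"y":0,"z":0,"claw":60},{"ax":0,"ay":0,"az":0.094,"x":0,"y":0,"z":0,"claw":60},{"ax":0,"ay":0,"az":0,"x":-28,"y":-29,"z":0,"claw":60},{"ax":0,"ay":0,"az":0,"x":-28,"y":-29,"z":0,"claw":60},{"ax":0,"ay":0,"az":0,"x":-28,"y":-29,"z":0,"claw":60}], "grip_force": 15}}

```text
time_s: 2.78
tool_pos: [0.6081, 0.1022, 0.202]
orientation: [-0.0, 0.996, -0.094, 0.0]
contact_force: [0.8, 0.6, 0.5]
gripper_width: 0.0598
```

Call:
{"method": "apply_moves", "body": {"increments": [{"ax":0,"ay":0,"az":0,"x":-29,"y":-30,"z":0,"claw":60},{"ax":0,"ay":0,"az":0,"x":-29,"y":-30,"z":0,"claw":60},{"ax":0,"ay":0,"az":0,"x":-29,"y":-30,"z":0,"claw":60},{"ax":0,"ay":0,"az":0,"x":-29,"y":-30,"z":0,"claw":60},{"ax":0,"ay":0,"az":0,"x":-28,"y":-30,"z":0,"claw":60}]}}

```text
time_s: 3.4
tool_pos: [0.4945, 0.2766, 0.2022]
orientation: [-0.0, 0.996, -0.094, 0.0]
contact_force: [0.6, -0.5, -0.4]
gripper_width: 0.0601
```

Call:
{"method": "apply_moves", "body": {"increments": [{"ax":0,"ay":0,"az":0,"x":0,"y":0,"z":0,"claw":60},{"ax":0,"ay":0,"az":0,"x":0,"y":0,"z":0,"claw":60},{"ax":0,"ay":0,"az":0,"x":0,"y":0,"z":0,"claw":60},{"ax":0,"ay":0,"az":0,"x":0,"y":0,"z":0,"claw":60},{"ax":0,"ay":0,"az":0,"x":0,"y":0,"z":0,"claw":60}]}}

```text
time_s: 4.03
tool_pos: [0.4957, 0.2749, 0.2019]
orientation: [0.0, 0.996, -0.094, 0.0]
contact_force: [0.4, 0.8, -0.8]
gripper_width: 0.0602
```

```bash
cat > look.py <<'E'
import sys
from bench import robot
import cv2,numpy as np
tag=sys.argv[1]
p=robot.get_image("wrist");q=robot.get_image("scene"); r=robot.get_image("side")
np.savez(tag+".npz",**{f"{n}_{k}":d[k] for n,d in(("wrist",p),("scene",q),("side",r)) for k in("color","range_z","camera_matrix","view")})
cv2.imwrite(f"pics/{tag}.png",np.hstack([cv2.resize(p["color"],(400,300)),cv2.resize(q["color"],(400,300))]))
for n in sys.argv[2:]:
  for d in(p,q,r): print(n,[(np.round(r["location"],4).tolist(),round(r["conf"],2)) for r in robot.tip_of(n,d)][:1])
s=robot.observe();print({k:np.round(s[k],4).tolist() for k in("time_s","tool_pos","orientation","contact_force","wrist_torque","gripper_width","joint_pos")})
E
python3 look.py a1 grip
```

```text
grip [([0.4937, 0.2753, 0.1429], 0.66)]
grip [([0.4923, 0.2737, 0.1409], 0.88)]
grip [([0.4953, 0.2766, 0.1412], 0.93)]
{'time_s': 4.325, 'tool_pos': [0.4953, 0.2754, 0.2019], 'orientation': [0.0, 0.9956, -0.0938, 0.0], 'contact_force': [-0.2099, 0.3428, -0.4035], 'wrist_torque': [0.0004, -0.0235, -0.0246], 'gripper_width': 0.0599, 'joint_pos': [-0.5707, 0.3018, -0.0577, 1.816, 0.0201, 1.0244, -0.8241]}
```

View pics/a1.png

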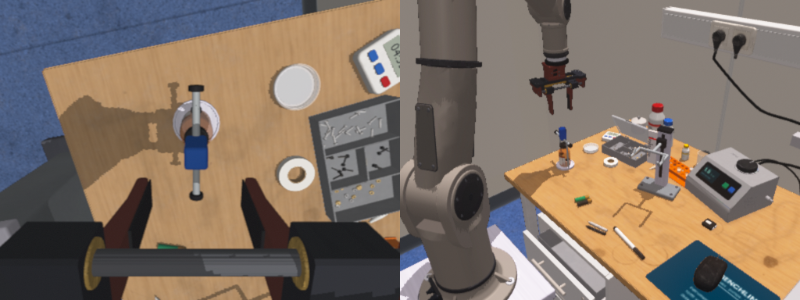

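The wrist view shows the crossbar running straight up the picture at column 196 between the jaws, with the blue grip at (196,150). It is aligned, so I'll go down.

Call:
{"method": "apply_moves", "body": {"increments": [{"ax":0,"ay":0,"az":0,"x":0,"y":0,"z":15,"claw":60},{"ax":0,"ay":0,"az":0,"x":0,"y":0,"z":20,"claw":60},{"ax":0,"ay":0,"az":0,"x":0,"y":0,"z":15,"claw":60},{"ax":0,"ay":0,"az":0,"x":0,"y":0,"z":10,"claw":60},{"ax":0,"ay":0,"az":0,"x":0,"y":0,"z":5,"claw":60}]}}

```text
time_s: 4.95
tool_pos: [0.4952, 0.2753, 0.1362]
orientation: [0.0, 0.996, -0.094, -0.0]
contact_force: [-0.9, -0.2, 0.2]
gripper_width: 0.0607
```

Call:
{"method": "apply_moves", "body": {"increments": [{"ax":0,"ay":0,"az":0,"x":0,"y":0,"z":0,"claw":45},{"ax":0,"ay":0,"az":0,"x":0,"y":0,"z":0,"claw":35},{"ax":0,"ay":0,"az":0,"x":0,"y":0,"z":0,"claw":28},{"ax":0,"ay":0,"az":0,"x":0,"y":0,"z":0,"claw":25},{"ax":0,"ay":0,"az":0,"x":0,"y":0,"z":0,"claw":22}]}}

```text
time_s: 5.58
tool_pos: [0.4954, 0.2755, 0.1371]
orientation: [-0.0, 0.996, -0.094, 0.0]
contact_force: [-0.4, -0.1, -0.7]
gripper_width: 0.0223
```

Call:
{"method": "apply_moves", "body": {"increments": [{"ax":0,"ay":0,"az":0,"x":0,"y":0,"z":0,"claw":15},{"ax":0,"ay":0,"az":0,"x":0,"y":0,"z":0,"claw":15},{"ax":0,"ay":0,"az":0,"x":0,"y":0,"z":0,"claw":15},{"ax":0,"ay":0,"az":0,"x":0,"y":0,"z":0,"claw":15},{"ax":0,"ay":0,"az":0,"x":0,"y":0,"z":0,"claw":15}], "grip_force": 25}}

```text
time_s: 6.2
tool_pos: [0.4955, 0.2755, 0.1371]
orientation: [-0.0, 0.996, -0.094, 0.0]
contact_force: [0.4, -0.5, 2.5]
gripper_width: 0.021
```

```bash
python3 look.py a2 grip crossbar_mid
```

```text
grip [([0.4971, 0.2761, 0.1381], 0.66)]
grip [([0.4947, 0.2759, 0.1423], 0.76)]
grip [([0.4948, 0.2757, 0.1408], 0.78)]
crossbar_mid [([0.4963, 0.2824, 0.1162], 0.96)]
crossbar_mid [([0.4948, 0.2774, 0.1126], 0.79)]
crossbar_mid [([0.4952, 0.2759, 0.116], 0.84)]
{'time_s': 6.65, 'tool_pos': [0.4954, 0.2755, 0.1371], 'orientation': [-0.0001, 0.9956, -0.0939, 0.0001], 'contact_force': [0.5907, -0.4665, 2.7004], 'wrist_torque': [-0.0701, -0.0494, -0.026], 'gripper_width': 0.0206, 'joint_pos': [-0.5705, 0.3735, -0.0588, 1.8789, 0.0276, 0.8897, -0.8308]}
```

View pics/a2.png

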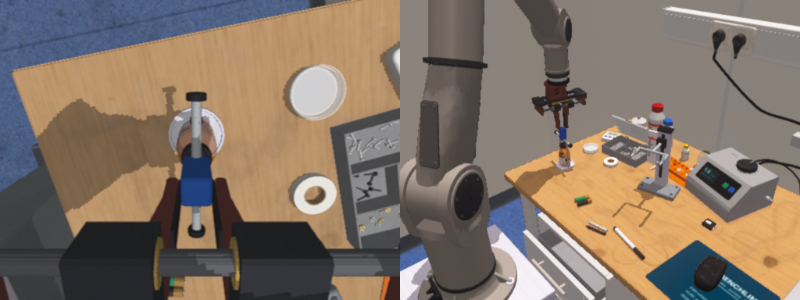

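Call:
{"method": "apply_moves", "body": {"increments": [{"ax":0,"ay":0,"az":0,"x":0,"y":0,"z":-3,"claw":15},{"ax":0,"ay":0,"az":0,"x":0,"y":0,"z":-6,"claw":15},{"ax":0,"ay":0,"az":0,"x":0,"y":0,"z":-10,"claw":15},{"ax":0,"ay":0,"az":0,"x":0,"y":0,"z":-10,"claw":15},{"ax":0,"ay":0,"az":0,"x":0,"y":0,"z":-10,"claw":15}]}}

```text
time_s: 7.28
tool_pos: [0.4954, 0.2755, 0.1769]
orientation: [-0.0, 0.996, -0.094, 0.0]
contact_force: [0.4, 0.3, -4.4]
gripper_width: 0.0208
```

Call:
{"method": "apply_moves", "body": {"increments": [{"ax":0,"ay":0,"az":0,"x":0,"y":0,"z":-18,"claw":15},{"ax":0,"ay":0,"az":0,"x":0,"y":0,"z":-18,"claw":15},{"ax":0,"ay":0,"az":0,"x":0,"y":0,"z":-18,"claw":15},{"ax":0,"ay":0,"az":0,"x":0,"y":0,"z":-12,"claw":15},{"ax":0,"ay":0,"az":0,"x":0,"y":0,"z":-5,"claw":15}]}}

```text
time_s: 7.9
tool_pos: [0.4956, 0.2756, 0.248]
orientation: [-0.0, 0.996, -0.094, 0.0]
contact_force: [0.6, -0.2, -5.1]
gripper_width: 0.0209
```

Call:
{"method": "apply_moves", "body": {"increments": [{"ax":0,"ay":0,"az":0,"x":0,"y":0,"z":0,"claw":15},{"ax":0,"ay":0,"az":0,"x":0,"y":0,"z":0,"claw":15},{"ax":0,"ay":0,"az":0,"x":0,"y":0,"z":0,"claw":15},{"ax":0,"ay":0,"az":0,"x":0,"y":0,"z":0,"claw":15},{"ax":0,"ay":0,"az":0,"x":0,"y":0,"z":0,"claw":15}]}}

```text
time_s: 8.52
tool_pos: [0.4953, 0.2754, 0.2468]
orientation: [0.0, 0.996, -0.094, -0.0]
contact_force: [-0.2, 0.0, -4.4]
gripper_width: 0.0211
```

```bash
python3 look.py a3 grip crossbar_mid
python3 - <<'E'
from bench import robot
import numpy as np
F=[]
for i in range(8): robot.get_image("side"); F.append(robot.observe()["contact_force"])
print(np.mean(F,0),np.std(F,0))
E
```

```text
grip [([0.4963, 0.2751, 0.2518], 0.56)]
grip [([0.4938, 0.2781, 0.2484], 0.66)]
grip [([0.4961, 0.2741, 0.253], 0.55)]
crossbar_mid [([0.497, 0.2834, 0.2237], 0.89)]
crossbar_mid [([0.4165, 0.0715, 0.0033], 0.71)]
crossbar_mid [([0.4958, 0.2732, 0.2246], 0.95)]
{'time_s': 8.975, 'tool_pos': [0.4953, 0.2754, 0.247], 'orientation': [-0.0, 0.9956, -0.0939, 0.0], 'contact_force': [0.0152, -0.701, -3.5841], 'wrist_torque': [-0.022, 0.0115, -0.0022], 'gripper_width': 0.0206, 'joint_pos': [-0.5715, 0.2609, -0.0559, 1.7632, 0.016, 1.1179, -0.8206]}
[ 0.02817487  0.16592118 -4.35630604] [0.44652161 0.30936159 0.38669404]
```

View pics/a3.png

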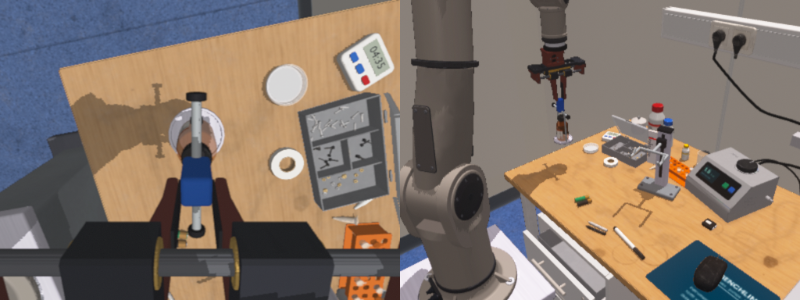

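Call:
{"method": "apply_moves", "body": {"increments": [{"ax":0,"ay":0,"az":0,"x":0,"y":10,"z":0,"claw":15},{"ax":0,"ay":0,"az":0,"x":-1,"y":25,"z":0,"claw":15},{"ax":0,"ay":0,"az":0,"x":-1,"y":35,"z":0,"claw":15},{"ax":0,"ay":0,"az":0,"x":-1,"y":40,"z":0,"claw":15},{"ax":0,"ay":0,"az":0,"x":-1,"y":40,"z":0,"claw":15}]}}

```text
time_s: 10.0
tool_pos: [0.4624, 0.1256, 0.247]
orientation: [0.0, 0.996, -0.095, 0.0]
contact_force: [1.3, -0.0, -3.9]
gripper_width: 0.0209
```

Call:
{"method": "apply_moves", "body": {"increments": [{"ax":0,"ay":0,"az":0,"x":-1,"y":40,"z":0,"claw":15},{"ax":0,"ay":0,"az":0,"x":-1,"y":35,"z":0,"claw":15},{"ax":0,"ay":0,"az":0,"x":-1,"y":30,"z":0,"claw":15},{"ax":0,"ay":0,"az":0,"x":0,"y":18,"z":0,"claw":15},{"ax":0,"ay":0,"az":0,"x":0,"y":8,"z":0,"claw":15}]}}

```text
time_s: 10.62
tool_pos: [0.4348, -0.0016, 0.2471]
orientation: [-0.0, 0.995, -0.095, 0.0]
contact_force: [-1.0, -0.2, -4.1]
gripper_width: 0.0211
```

Call:
{"method": "apply_moves", "body": {"increments": [{"ax":0,"ay":0,"az":-0.06,"x":0,"y":0,"z":0,"claw":15},{"ax":0,"ay":0,"az":-0.12,"x":0,"y":0,"z":0,"claw":15},{"ax":0,"ay":0,"az":-0.128,"x":0,"y":0,"z":0,"claw":15},{"ax":0,"ay":0,"az":-0.12,"x":0,"y":0,"z":0,"claw":15},{"ax":0,"ay":0,"az":-0.06,"x":0,"y":0,"z":0,"claw":15}]}}

```text
time_s: 11.25
tool_pos: [0.4355, 0.0006, 0.247]
orientation: [-0.0, 0.989, 0.151, 0.0]
contact_force: [0.2, 0.6, -3.8]
gripper_width: 0.0206
```

```bash
python3 look.py a4 grip hook_mid
```

```text
grip [([0.4305, 0.0026, 0.2507], 0.57)]
grip [([0.4351, 0.0031, 0.2515], 0.83)]
grip [([0.4365, -0.0023, 0.2515], 0.71)]
hook_mid []
hook_mid []
hook_mid [([0.5275, -0.0981, 0.1866], 0.74)]
{'time_s': 11.7, 'tool_pos': [0.4359, 0.0007, 0.2469], 'orientation': [-0.0, 0.9888, 0.1492, -0.0], 'contact_force': [0.1196, 0.687, -4.2886], 'wrist_torque': [-0.0244, -0.0225, 0.0183], 'gripper_width': 0.0209, 'joint_pos': [-0.2548, 0.024, 0.1123, 2.0445, -0.0031, 1.0733, 0.1586]}
```

View pics/a4.png

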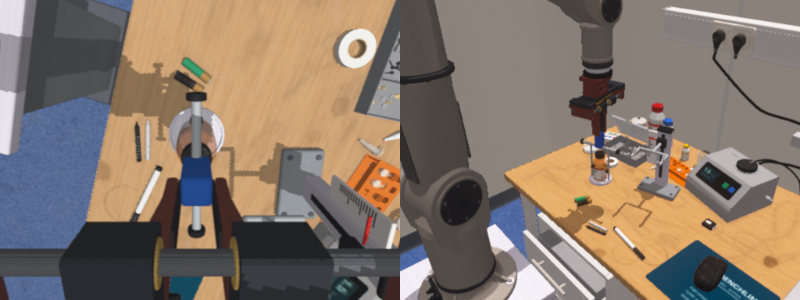

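Call:
{"method": "apply_moves", "body": {"increments": [{"ax":0,"ay":0,"az":0,"x":-10,"y":8,"z":0,"claw":15},{"ax":0,"ay":0,"az":0,"x":-12,"y":20,"z":0,"claw":15},{"ax":0,"ay":0,"az":0,"x":0,"y":33,"z":0,"claw":15},{"ax":0,"ay":0,"az":0,"x":0,"y":35,"z":0,"claw":15},{"ax":0,"ay":0,"az":0,"x":0,"y":21,"z":0,"claw":15}]}}

```text
time_s: 12.32
tool_pos: [0.449, -0.1202, 0.247]
orientation: [0.0, 0.989, 0.148, -0.0]
contact_force: [-0.3, -0.8, -5.0]
gripper_width: 0.0207
```

Call:
{"method": "apply_moves", "body": {"increments": [{"ax":0,"ay":0,"az":0,"x":0,"y":0,"z":0,"claw":15},{"ax":0,"ay":0,"az":0,"x":0,"y":0,"z":0,"claw":15},{"ax":0,"ay":0,"az":0,"x":0,"y":0,"z":0,"claw":15},{"ax":0,"ay":0,"az":0,"x":0,"y":0,"z":0,"claw":15},{"ax":0,"ay":0,"az":0,"x":0,"y":0,"z":0,"claw":15}]}}

```text
time_s: 12.95
tool_pos: [0.4495, -0.1172, 0.247]
orientation: [-0.0, 0.989, 0.15, 0.0]
contact_force: [-0.2, -0.5, -5.0]
gripper_width: 0.021
```

```bash
python3 look.py a5 crossbar_mid hook_mid
python3 - <<'E'
import numpy as np,cv2
f=np.load("a5.npz")
a=cv2.resize(f["scene_color"][140:260,270:390],(400,400),interpolation=2);b=cv2.resize(f["side_color"][60:220,130:290],(400,400),interpolation=2)
cv2.imwrite("pics/a5z.png",np.hstack([a,b]))
E
```

```text
crossbar_mid [([0.4475, -0.1124, 0.2246], 0.9)]
crossbar_mid [([0.4479, -0.1145, 0.2236], 0.93)]
crossbar_mid [([0.4497, -0.1201, 0.2241], 0.87)]
hook_mid []
hook_mid [([0.5281, -0.0914, 0.1874], 0.63)]
hook_mid [([0.5283, -0.0941, 0.1843], 0.73)]
{'time_s': 13.4, 'tool_pos': [0.4495, -0.1176, 0.247], 'orientation': [-0.0, 0.9888, 0.1494, -0.0], 'contact_force': [-0.2956, 0.384, -4.8313], 'wrist_torque': [0.0093, -0.0131, -0.0026], 'gripper_width': 0.0208, 'joint_pos': [-0.1124, 0.0726, 0.2488, 1.9961, -0.0203, 1.0753, 0.4454]}
```

View pics/a5.png

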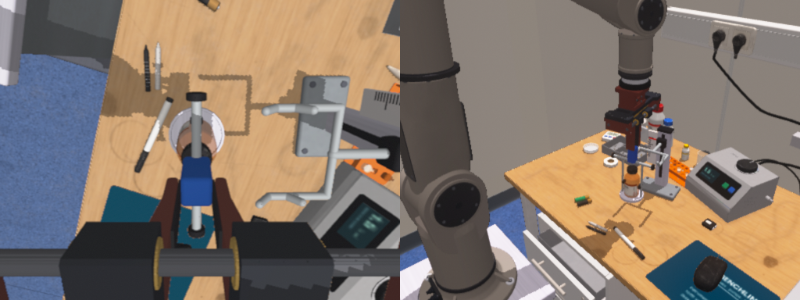

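View pics/a5z.png

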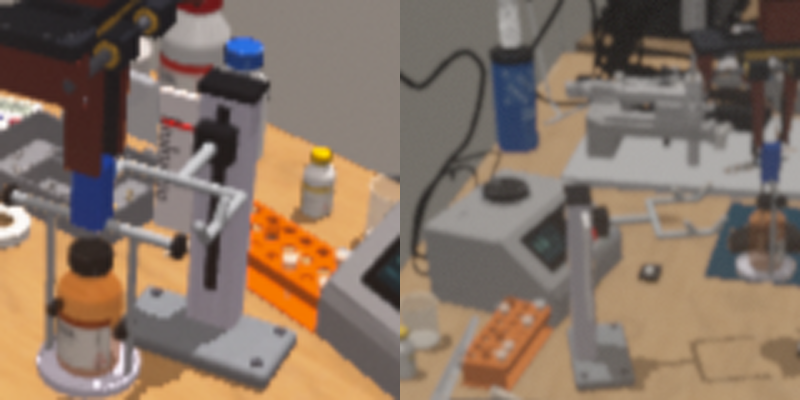

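The wrist view (400x300) shows both hooks, tips at (267,111) and (262,200), with the bar running parallel to the line between them at column 195. Now I'll fit both in that one view to get the relative offset.

```bash
cat > fit.py <<'E'
import sys,numpy as np
from scipy.optimize import least_squares
from h import pts
tag=sys.argv[1]; bz=float(sys.argv[2]) if len(sys.argv)>2 else .225; hz=float(sys.argv[3]) if len(sys.argv)>3 else .186
bx=[float(v) for v in sys.argv[4].split(",")] if len(sys.argv)>4 else [.4495,-.1175]
f=np.load(tag+".npz")
def seg(P,a,b):
    a,b=map(np.array,(a,b));t=np.clip(((P-a)@(b-a))/((b-a)@(b-a)),0,1);return np.linalg.norm(P-a-t[:,None]*(b-a),axis=1)
def loc(P,p):
    c,s=np.cos(p[2]),np.sin(p[2]);d=P-[p[0],p[1],p[3]];return np.c_[d[:,0]*c+d[:,1]*s,-d[:,0]*s+d[:,1]*c,d[:,2]]
def dist(L):
    D=[]
    for y in(-.045,.045): D+= [seg(L,(-.022,y,0),(.02,y,0)),seg(L,(-.022,y,0),(-.022,y,.016)),seg(L,(.02,y,0),(.02,y,.013))]
    return np.min(D,axis=0)-.004
def cd(L):
    return np.min([seg(L,(0,-.058,0),(0,.058,0))-.004,seg(L,(0,-.062,0),(0,-.056,0))-.008,seg(L,(0,.062,0),(0,.056,0))-.008],axis=0)
def fit(P,p,fn,mask):
    for it in range(5):
        m=mask(loc(P,p))
        r=least_squares(lambda v:fn(loc(P[m],v)),p,loss="soft_l1",f_scale=.002);p=r.x
    return p,m.sum(),np.sqrt(np.mean(fn(loc(P[m],p))**2))
for n in("wrist","scene","side"):
    P=pts({k:f[f"{n}_{k}"] for k in("range_z","camera_matrix","view")})
    h,nh,eh=fit(P,np.array([.527,-.0935,.3,hz]),dist,lambda L:(L[:,0]>-.03)&(L[:,0]<.022)&(abs(abs(L[:,1])-.045)<.014)&(L[:,2]>-.012)&(L[:,2]<.028))
    try:
        b,nb,eb=fit(P,np.array([*bx,.3,bz]),cd,lambda L:(abs(L[:,2])<.012)&(abs(L[:,0])<.015)&(abs(L[:,1])>.034)&(abs(L[:,1])<.07))
        R=loc(b[None,[0,1,3]],h)[0]
        print(n,"hook",h.round(4),nh,eh.round(4),"bar",b.round(4),nb,eb.round(4),"bar in hook",R.round(4),"dyaw",(b[2]-h[2]).round(3))
    except Exception as e: print(n,"hook",h.round(4),nh,eh.round(4),e)
E
python3 fit.py a5
```

```text
wrist hook [ 0.5283 -0.0926  0.3089  0.1855] 1567 0.0017 bar [ 0.4509 -0.1192  0.3017  0.2238] 1425 0.0014 bar in hook [-0.0819 -0.0018  0.0384] dyaw -0.007
scene hook [ 0.5251 -0.095   0.3069  0.187 ] 72 0.0015 bar [ 0.45   -0.1215  0.2903  0.2258] 133 0.002 bar in hook [-0.0796 -0.0025  0.0389] dyaw -0.017
side hook [ 0.5278 -0.0907  0.3241  0.1865] 131 0.0019 bar [ 0.4503 -0.1221  0.2992  0.2238] 50 0.0021 bar in hook [-0.0834 -0.0052  0.0373] dyaw -0.025
```

Call:
{"method": "apply_moves", "body": {"increments": [{"ax":0,"ay":0,"az":-0.008,"x":4,"y":-2,"z":0,"claw":15},{"ax":0,"ay":0,"az":0,"x":10,"y":0,"z":0,"claw":15},{"ax":0,"ay":0,"az":0,"x":14,"y":0,"z":0,"claw":15},{"ax":0,"ay":0,"az":0,"x":12,"y":0,"z":0,"claw":15},{"ax":0,"ay":0,"az":0,"x":5,"y":0,"z":0,"claw":15}]}}

```text
time_s: 14.02
tool_pos: [0.4929, -0.1015, 0.2468]
orientation: [0.0, 0.988, 0.154, -0.0]
contact_force: [-1.1, -0.3, -4.5]
gripper_width: 0.0208
```

Call:
{"method": "apply_moves", "body": {"increments": [{"ax":0,"ay":0,"az":0,"x":5,"y":0,"z":0,"claw":15},{"ax":0,"ay":0,"az":0,"x":10,"y":0,"z":0,"claw":15},{"ax":0,"ay":0,"az":0,"x":10,"y":0,"z":0,"claw":15},{"ax":0,"ay":0,"az":0,"x":8,"y":0,"z":0,"claw":15},{"ax":0,"ay":0,"az":0,"x":3,"y":0,"z":0,"claw":15}]}}

```text
time_s: 14.65
tool_pos: [0.5267, -0.0908, 0.2469]
orientation: [0.0, 0.988, 0.154, -0.0]
contact_force: [0.3, -0.7, -3.8]
gripper_width: 0.0209
```

Call:
{"method": "apply_moves", "body": {"increments": [{"ax":0,"ay":0,"az":0,"x":0,"y":0,"z":0,"claw":15},{"ax":0,"ay":0,"az":0,"x":0,"y":0,"z":0,"claw":15},{"ax":0,"ay":0,"az":0,"x":0,"y":0,"z":0,"claw":15},{"ax":0,"ay":0,"az":0,"x":0,"y":0,"z":0,"claw":15},{"ax":0,"ay":0,"az":0,"x":0,"y":0,"z":0,"claw":15}]}}

```text
time_s: 15.28
tool_pos: [0.526, -0.0912, 0.247]
orientation: [-0.0, 0.988, 0.153, 0.0]
contact_force: [-0.9, -0.3, -4.7]
gripper_width: 0.0208
```

```bash
python3 look.py a6; python3 fit.py a6 .225 .186 .528,-.093;python3 - <<'E'
import numpy as np,cv2
f=np.load("a6.npz")
a=cv2.resize(f["scene_color"][120:240,270:390],(400,400),interpolation=2);b=cv2.resize(f["wrist_color"],(400,300))
cv2.imwrite("pics/a6z.png",np.hstack([a,np.vstack([b,np.zeros((100,400,3),np.uint8)])]))
E
```

```text
{'time_s': 15.425, 'tool_pos': [0.5261, -0.0911, 0.247], 'orientation': [-0.0, 0.9882, 0.1534, 0.0], 'contact_force': [-0.0367, 0.139, -4.2133], 'wrist_torque': [-0.035, -0.038, -0.0356], 'gripper_width': 0.0208, 'joint_pos': [-0.1433, 0.2, 0.2309, 1.8516, -0.0512, 1.0956, 0.4146]}
wrist hook [ 0.5306 -0.0916  0.3283  0.1912] 711 0.0019 bar [ 0.5275 -0.0933  0.3087  0.2238] 1431 0.0014 bar in hook [-0.0035 -0.0005  0.0326] dyaw -0.02
scene hook [ 0.5245 -0.1003  0.3385  0.1917] 159 0.0061 bar [ 0.5263 -0.0925  0.3054  0.2252] 123 0.0019 bar in hook [0.0043 0.0067 0.0335] dyaw -0.033
side hook [ 0.5287 -0.0919  0.305   0.1882] 126 0.0044 bar [ 0.5271 -0.0965  0.3252  0.2239] 44 0.0015 bar in hook [-0.0029 -0.0039  0.0357] dyaw 0.02
```

View pics/a6z.png

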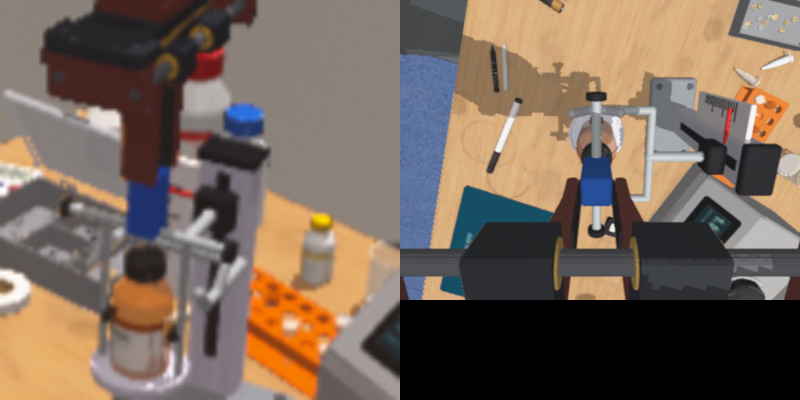

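The wrist view shows the bar over both hooks, between upright and collar (far hook at (590,110)). The clean fit puts it about 1 mm from centre, so I'll lower it.

Call:
{"method": "apply_moves", "body": {"increments": [{"ax":0,"ay":0,"az":0,"x":0,"y":0,"z":4,"claw":15},{"ax":0,"ay":0,"az":0,"x":0,"y":0,"z":6,"claw":15},{"ax":0,"ay":0,"az":0,"x":0,"y":0,"z":6,"claw":15},{"ax":0,"ay":0,"az":0,"x":0,"y":0,"z":4,"claw":15},{"ax":0,"ay":0,"az":0,"x":0,"y":0,"z":2,"claw":15}]}}

```text
time_s: 16.05
tool_pos: [0.5259, -0.0911, 0.2245]
orientation: [-0.0, 0.988, 0.153, -0.0]
contact_force: [-0.5, -0.6, -3.7]
gripper_width: 0.0209
```

Call:
{"method": "apply_moves", "body": {"increments": [{"ax":0,"ay":0,"az":0,"x":0,"y":0,"z":2,"claw":15},{"ax":0,"ay":0,"az":0,"x":0,"y":0,"z":2,"claw":15},{"ax":0,"ay":0,"az":0,"x":0,"y":0,"z":2,"claw":15},{"ax":0,"ay":0,"az":0,"x":0,"y":0,"z":2,"claw":15},{"ax":0,"ay":0,"az":0,"x":0,"y":0,"z":2,"claw":15}]}}

```text
time_s: 16.68
tool_pos: [0.5261, -0.0911, 0.2148]
orientation: [-0.0, 0.988, 0.153, 0.0]
contact_force: [0.3, 0.3, -3.6]
gripper_width: 0.0212
```

Call:
{"method": "apply_moves", "body": {"increments": [{"ax":0,"ay":0,"az":0,"x":0,"y":0,"z":2,"claw":15},{"ax":0,"ay":0,"az":0,"x":0,"y":0,"z":2,"claw":15},{"ax":0,"ay":0,"az":0,"x":0,"y":0,"z":1,"claw":15},{"ax":0,"ay":0,"az":0,"x":0,"y":0,"z":0,"claw":15},{"ax":0,"ay":0,"az":0,"x":0,"y":0,"z":0,"claw":15}]}}

```text
time_s: 17.3
tool_pos: [0.5261, -0.0911, 0.21]
orientation: [-0.0, 0.988, 0.153, 0.0]
contact_force: [-0.4, -0.4, -3.3]
gripper_width: 0.0209
```

```bash
cat > force.py <<'E'
from bench import robot
import numpy as np
F=[];T=[]
for i in range(10): robot.get_image("side"); s=robot.observe(); F.append(s["contact_force"]);T.append(s["wrist_torque"])
print(s["time_s"],s["tool_pos"],np.mean(F,0).round(2),np.std(F,0).round(2),np.mean(T,0).round(3))
E
python3 force.py; python3 look.py a7 crossbar_mid hook_mid
python3 - <<'E'
import numpy as np,cv2
f=np.load("a7.npz")
a=cv2.resize(f["scene_color"][120:240,270:390],(400,400),interpolation=2);b=cv2.resize(f["wrist_color"],(400,300))
cv2.imwrite("pics/a7z.png",np.hstack([a,np.vstack([b,np.zeros((100,400,3),np.uint8)])]))
E
```

```text
17.8 [ 0.52615144 -0.09112928  0.20998587] [-0.29  0.17 -3.2 ] [0.61 0.44 0.34] [ 0.01  -0.007 -0.004]
crossbar_mid [([0.5247, -0.0851, 0.1883], 0.76)]
crossbar_mid [([0.5257, -0.0861, 0.1859], 0.8)]
crossbar_mid [([0.5272, -0.093, 0.186], 0.67)]
hook_mid []
hook_mid [([0.5319, -0.0954, 0.1816], 0.88)]
hook_mid [([0.5288, -0.0947, 0.1802], 0.78)]
{'time_s': 18.25, 'tool_pos': [0.5261, -0.0911, 0.2099], 'orientation': [-0.0, 0.9882, 0.1534, 0.0], 'contact_force': [0.3115, 0.8293, -2.3025], 'wrist_torque': [-0.0137, -0.0145, -0.0491], 'gripper_width': 0.0205, 'joint_pos': [-0.1372, 0.2366, 0.227, 1.8963, -0.0622, 1.0154, 0.4245]}
```

View pics/a7z.png

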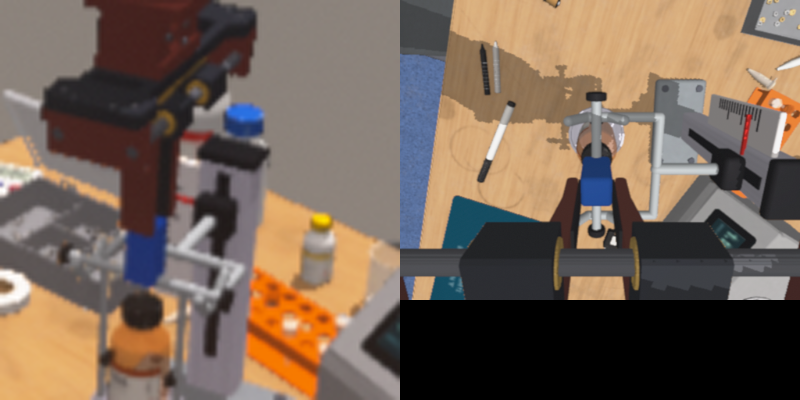

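About 1.1 N has transferred to the hooks and the bar sits in both of them. I'll keep lowering slowly.

Call:
{"method": "apply_moves", "body": {"increments": [{"ax":0,"ay":0,"az":0,"x":0,"y":0,"z":1,"claw":15},{"ax":0,"ay":0,"az":0,"x":0,"y":0,"z":2,"claw":15},{"ax":0,"ay":0,"az":0,"x":0,"y":0,"z":2,"claw":15},{"ax":0,"ay":0,"az":0,"x":0,"y":0,"z":2,"claw":15},{"ax":0,"ay":0,"az":0,"x":0,"y":0,"z":2,"claw":15}]}}

```text
time_s: 18.88
tool_pos: [0.5261, -0.0911, 0.2009]
orientation: [-0.0, 0.988, 0.153, 0.0]
contact_force: [-0.7, 0.7, -1.9]
gripper_width: 0.0209
```

Call:
{"method": "apply_moves", "body": {"increments": [{"ax":0,"ay":0,"az":0,"x":0,"y":0,"z":2,"claw":15},{"ax":0,"ay":0,"az":0,"x":0,"y":0,"z":2,"claw":15},{"ax":0,"ay":0,"az":0,"x":0,"y":0,"z":2,"claw":15},{"ax":0,"ay":0,"az":0,"x":0,"y":0,"z":2,"claw":15},{"ax":0,"ay":0,"az":0,"x":0,"y":0,"z":1,"claw":15}]}}

```text
time_s: 19.5
tool_pos: [0.5262, -0.0911, 0.1919]
orientation: [0.0, 0.988, 0.153, 0.0]
contact_force: [-0.7, -0.4, -1.9]
gripper_width: 0.0206
```

```bash
python3 force.py
```

```text
20.0 [ 0.52616666 -0.09114654  0.19202126] [-0.42 -0.03 -1.28] [0.41 0.46 0.52] [0.058 0.031 0.   ]
```

Call:
{"method": "apply_moves", "body": {"increments": [{"ax":0,"ay":0,"az":0,"x":0,"y":0,"z":1,"claw":15},{"ax":0,"ay":0,"az":0,"x":0,"y":0,"z":2,"claw":15},{"ax":0,"ay":0,"az":0,"x":0,"y":0,"z":2,"claw":15},{"ax":0,"ay":0,"az":0,"x":0,"y":0,"z":2,"claw":15},{"ax":0,"ay":0,"az":0,"x":0,"y":0,"z":1,"claw":15}]}}

```text
time_s: 20.62
tool_pos: [0.5261, -0.0911, 0.1839]
orientation: [0.0, 0.988, 0.153, 0.0]
contact_force: [-0.7, -0.7, 1.0]
gripper_width: 0.0207
```

```bash
sed -i 's/range(10)/range(40)/' force.py; python3 force.py; python3 look.py a8 crossbar_mid hook_mid;  python3 - <<'E'
import numpy as np,cv2
f=np.load("a8.npz")
a=cv2.resize(f["scene_color"][120:240,270:390],(400,400),interpolation=2);b=cv2.resize(f["wrist_color"],(400,300))
cv2.imwrite("pics/a8z.png",np.hstack([a,np.vstack([b,np.zeros((100,400,3),np.uint8)])]))
E
```

```text
22.625 [ 0.52608355 -0.0911528   0.18396589] [ 0.04  0.11 -0.4 ] [0.45 0.54 0.43] [ 0.036 -0.008 -0.002]
crossbar_mid [([0.5257, -0.0851, 0.1617], 0.84)]
crossbar_mid [([0.5253, -0.0883, 0.1607], 0.64)]
crossbar_mid [([0.5281, -0.0933, 0.1642], 0.91)]
hook_mid [([0.356, -0.0676, -0.0012], 0.41)]
hook_mid [([0.5295, -0.0949, 0.1569], 0.6)]
hook_mid [([0.5274, -0.0972, 0.1567], 0.66)]
{'time_s': 23.075, 'tool_pos': [0.5261, -0.0911, 0.184], 'orientation': [-0.0, 0.9882, 0.1534, 0.0], 'contact_force': [0.1961, -0.3426, 0.1891], 'wrist_torque': [-0.0108, -0.0779, -0.0147], 'gripper_width': 0.0209, 'joint_pos': [-0.1321, 0.2655, 0.2234, 1.9246, -0.0711, 0.959, 0.4326]}
```

View pics/a8z.png

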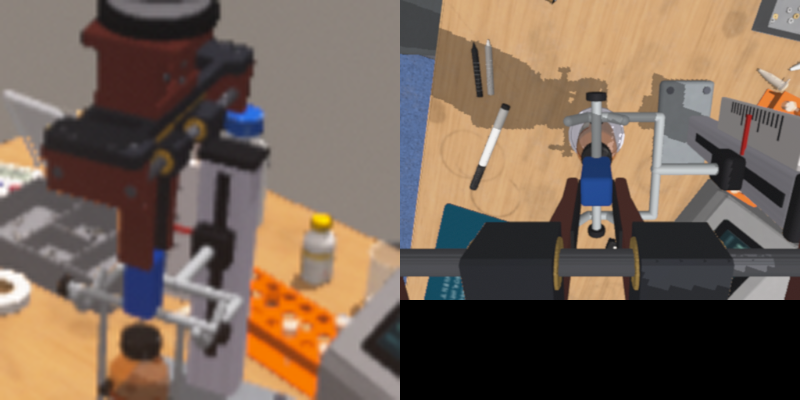

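Call:
{"method": "apply_moves", "body": {"increments": [{"ax":0,"ay":0,"az":0,"x":0,"y":0,"z":1,"claw":15},{"ax":0,"ay":0,"az":0,"x":0,"y":0,"z":1,"claw":15},{"ax":0,"ay":0,"az":0,"x":0,"y":0,"z":1,"claw":15},{"ax":0,"ay":0,"az":0,"x":0,"y":0,"z":0.5,"claw":15},{"ax":0,"ay":0,"az":0,"x":0,"y":0,"z":0,"claw":15}]}}

```text
time_s: 23.7
tool_pos: [0.5261, -0.0911, 0.1804]
orientation: [-0.0, 0.988, 0.153, -0.0]
contact_force: [0.6, -0.5, -0.1]
gripper_width: 0.021
```

```bash
sed -i 's/range(40)/range(80)/' force.py; python3 force.py
```

```text
27.7 [ 0.52608618 -0.09111015  0.18044721] [0.04 0.02 0.01] [0.52 0.42 0.48] [ 0.02  -0.032  0.002]
```

The wrist now carries 0.01 N, so the balance bears the whole weight. I'll ease the grip first, then open slowly.

Call:
{"method": "apply_moves", "body": {"increments": [{"ax":0,"ay":0,"az":0,"x":0,"y":0,"z":0,"claw":15},{"ax":0,"ay":0,"az":0,"x":0,"y":0,"z":0,"claw":15},{"ax":0,"ay":0,"az":0,"x":0,"y":0,"z":0,"claw":15},{"ax":0,"ay":0,"az":0,"x":0,"y":0,"z":0,"claw":15},{"ax":0,"ay":0,"az":0,"x":0,"y":0,"z":0,"claw":15}], "grip_force": 3}}

```text
time_s: 28.32
tool_pos: [0.5262, -0.0911, 0.1805]
orientation: [0.0, 0.988, 0.153, 0.0]
contact_force: [0.9, -0.0, 0.3]
gripper_width: 0.022
```

```bash
sed -i 's/range(80)/range(40)/' force.py; python3 force.py
```

```text
30.325 [ 0.52608527 -0.09115677  0.18046146] [0.83 0.38 0.03] [0.5  0.45 0.47] [ 0.13  -0.271  0.01 ]
```

Call:
{"method": "apply_moves", "body": {"increments": [{"ax":0,"ay":0,"az":0,"x":0,"y":0,"z":0,"claw":22},{"ax":0,"ay":0,"az":0,"x":0,"y":0,"z":0,"claw":23},{"ax":0,"ay":0,"az":0,"x":0,"y":0,"z":0,"claw":24},{"ax":0,"ay":0,"az":0,"x":0,"y":0,"z":0,"claw":25},{"ax":0,"ay":0,"az":0,"x":0,"y":0,"z":0,"claw":26}]}}

```text
time_s: 30.95
tool_pos: [0.526, -0.0912, 0.1804]
orientation: [-0.0, 0.988, 0.153, -0.0]
contact_force: [0.6, 0.5, -0.1]
gripper_width: 0.026
```

```bash
python3 force.py; python3 look.py a9 crossbar_mid grip hook_mid carrier
```

```text
32.95 [ 0.52612043 -0.09113241  0.18048094] [ 0.09 -0.03 -0.08] [0.47 0.36 0.46] [ 0.028 -0.024  0.007]
crossbar_mid [([0.5252, -0.0857, 0.1574], 0.62)]
crossbar_mid [([0.5249, -0.0871, 0.1554], 0.77)]
crossbar_mid [([0.5279, -0.09, 0.1566], 0.71)]
grip [([0.526, -0.0897, 0.1843], 0.63)]
grip [([0.5253, -0.093, 0.187], 0.63)]
grip [([0.5275, -0.0888, 0.1835], 0.94)]
hook_mid []
hook_mid [([0.5277, -0.0935, 0.1535], 0.55)]
hook_mid [([0.5264, -0.0965, 0.1546], 0.68)]
carrier [([0.5263, -0.0887, 0.0457], 0.96)]
carrier [([0.5299, -0.095, 0.0461], 0.77)]
carrier [([0.5279, -0.0909, 0.0409], 0.92)]
{'time_s': 33.7, 'tool_pos': [0.5261, -0.0911, 0.1804], 'orientation': [-0.0, 0.9882, 0.1534, 0.0], 'contact_force': [-0.6955, -0.0133, 0.662], 'wrist_torque': [0.0737, -0.0259, 0.0206], 'gripper_width': 0.026, 'joint_pos': [-0.1314, 0.2696, 0.2228, 1.9282, -0.0724, 0.9513, 0.4336]}
```

View pics/a9.png

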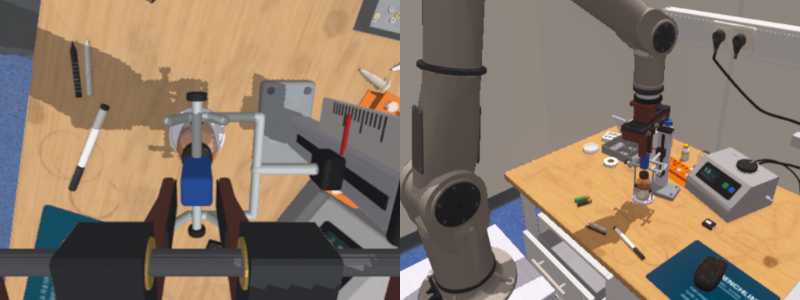

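The carrier hangs free and still. I'll open further, then rise straight up.

Call:
{"method": "apply_moves", "body": {"increments": [{"ax":0,"ay":0,"az":0,"x":0,"y":0,"z":0,"claw":30},{"ax":0,"ay":0,"az":0,"x":0,"y":0,"z":0,"claw":34},{"ax":0,"ay":0,"az":0,"x":0,"y":0,"z":0,"claw":38},{"ax":0,"ay":0,"az":0,"x":0,"y":0,"z":0,"claw":42},{"ax":0,"ay":0,"az":0,"x":0,"y":0,"z":0,"claw":44}]}}

```text
time_s: 34.33
tool_pos: [0.5261, -0.0911, 0.1805]
orientation: [0.0, 0.988, 0.153, 0.0]
contact_force: [-0.4, 0.2, 0.1]
gripper_width: 0.0438
```

Call:
{"method": "apply_moves", "body": {"increments": [{"ax":0,"ay":0,"az":0,"x":0,"y":0,"z":-4,"claw":44},{"ax":0,"ay":0,"az":0,"x":0,"y":0,"z":-8,"claw":44},{"ax":0,"ay":0,"az":0,"x":0,"y":0,"z":-15,"claw":44},{"ax":0,"ay":0,"az":0,"x":0,"y":0,"z":-20,"claw":44},{"ax":0,"ay":0,"az":0,"x":0,"y":0,"z":-20,"claw":44}]}}

```text
time_s: 34.95
tool_pos: [0.5263, -0.0912, 0.2492]
orientation: [0.0, 0.988, 0.153, 0.001]
contact_force: [-0.4, 0.1, 0.5]
gripper_width: 0.044
```

Call:
{"method": "apply_moves", "body": {"increments": [{"ax":0,"ay":0,"az":0,"x":0,"y":0,"z":-20,"claw":44},{"ax":0,"ay":0,"az":0,"x":0,"y":0,"z":-10,"claw":44},{"ax":0,"ay":0,"az":0,"x":0,"y":0,"z":0,"claw":44},{"ax":0,"ay":0,"az":0,"x":0,"y":0,"z":0,"claw":44},{"ax":0,"ay":0,"az":0,"x":0,"y":0,"z":0,"claw":44}]}}

```text
time_s: 35.58
tool_pos: [0.5257, -0.0911, 0.2767]
orientation: [-0.0, 0.988, 0.153, -0.001]
contact_force: [1.2, 0.1, 0.7]
gripper_width: 0.0442
```

```bash
python3 look.py b1 crossbar_mid hook_mid carrier; sleep 0; python3 look.py b2 crossbar_mid;  python3 fit.py b1 .155 .147 .527,-.0935
python3 - <<'E'
import numpy as np,cv2
f=np.load("b1.npz");g=np.load("b2.npz")
a=cv2.resize(f["scene_color"][120:240,270:390],(400,400),interpolation=2);b=cv2.resize(f["wrist_color"],(400,300))
cv2.imwrite("pics/b1z.png",np.hstack([a,np.vstack([b,np.zeros((100,400,3),np.uint8)])]))
print(np.abs(f["wrist_color"].astype(int)-g["wrist_color"]).mean(), np.percentile(np.abs(f["wrist_color"].astype(int)-g["wrist_color"]),99.9))
E
```

```text
crossbar_mid [([0.5273, -0.0833, 0.1586], 0.93)]
crossbar_mid [([0.522, -0.0896, 0.1565], 0.6)]
crossbar_mid [([0.527, -0.0894, 0.1554], 0.92)]
hook_mid []
hook_mid [([0.5296, -0.0916, 0.1514], 0.6)]
hook_mid [([0.5294, -0.0975, 0.1521], 0.74)]
carrier [([0.5268, -0.0912, 0.0452], 0.93)]
carrier [([0.5279, -0.0965, 0.0455], 0.87)]
carrier [([0.5316, -0.0922, 0.0428], 0.67)]
{'time_s': 36.175, 'tool_pos': [0.5261, -0.0911, 0.2775], 'orientation': [0.0, 0.9882, 0.1534, 0.0], 'contact_force': [-0.2214, 0.1729, -0.1575], 'wrist_torque': [0.0133, 0.0119, 0.0457], 'gripper_width': 0.0443, 'joint_pos': [-0.1481, 0.1742, 0.2339, 1.811, -0.0438, 1.1613, 0.4078]}
crossbar_mid [([0.5275, -0.0844, 0.1594], 0.7)]
crossbar_mid [([0.528, -0.0912, 0.1542], 0.7)]
crossbar_mid [([0.5276, -0.0915, 0.1553], 0.76)]
{'time_s': 36.475, 'tool_pos': [0.5261, -0.0911, 0.2775], 'orientation': [-0.0, 0.9882, 0.1534, 0.0], 'contact_force': [-0.8663, -0.0029, 1.003], 'wrist_torque': [0.0355, -0.0018, -0.0148], 'gripper_width': 0.0439, 'joint_pos': [-0.1481, 0.1742, 0.2339, 1.811, -0.0439, 1.1613, 0.4078]}
wrist hook [ 0.5302 -0.0925  0.3208  0.1582] 1474 0.0038 bar [ 0.5292 -0.0959  0.3038  0.1571] 1141 0.0042 bar in hook [-0.002  -0.003  -0.0011] dyaw -0.017
scene hook [ 0.5264 -0.0994  0.3191  0.1585] 197 0.0039 bar [ 0.5241 -0.0859  0.3263  0.1586] 144 0.0035 bar in hook [0.002  0.0135 0.0001] dyaw 0.007
side hook [ 0.5278 -0.0926  0.3137  0.1542] 95 0.0036 bar [ 0.5383 -0.0919  0.4438  0.1559] 103 0.0052 bar in hook [ 0.0102 -0.0026  0.0017] dyaw 0.13
2.410395304361979 61.0
```

View pics/b1z.png

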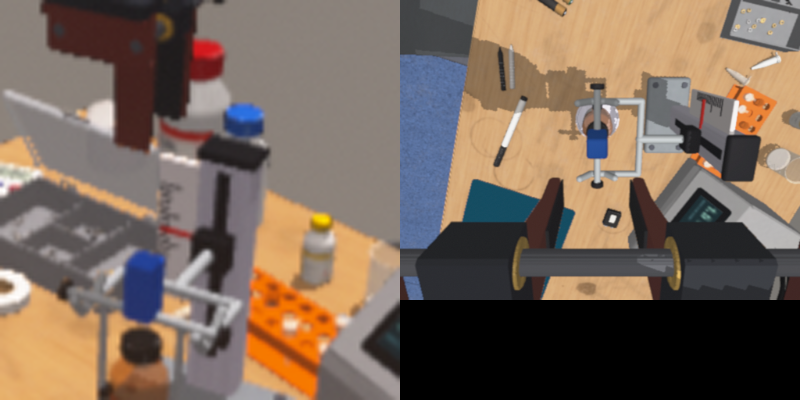

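The wrist view shows the bar lying in both hooks, with equal ends outside each collar at (597,90) and (597,182). The jaws are well clear and the positions in two successive looks agree. I'll hand in.

Run:
```python
from bench import robot
print(robot.hand_in())
```

```text
the job is handed in; nothing more can be done
None
```

The carrier now hangs by its crossbar in both hooks, released and still, and the job is handed in at about 36.5 s of the 72 s allowed. No verdict is reported on hand-in.

**What I did:** I gripped the blue grip, lifted the carrier and felt its weight as about 4.4 N (0.44 kg). I brought it in from the hooks' open side and lowered it at 16 mm/s or slower once it was on the hooks. The wrist load fell to 0.01 N before I let go. I then eased the grip to 3 N, opened the jaws slowly and rose straight up.

**Last checks:**
- **Position:** the bar is at z ≈ 0.156 m, about 37 mm below where it first sat. The measured weight predicted 38 mm.
- **Centring:** before lowering, the clean fit put the bar about 1 mm from the middle between the hooks.
- **Release:** the bar's height did not change measurably from release to the last two looks, and the wrist force stayed near zero.
- **Bystanders:** those in view appear undisturbed; I did not measure their positions again.

**What disagreed:**
- With the bar seated, my geometric fit mixed bar and hook points, so its final heights and the side camera's turn angle are not usable. For the final check I relied on the pictures and the networks' point readings.
- The networks' sideways readings of the bar's middle differ by up to 8 mm between cameras.
- When I eased the grip, a sideways force of about 0.9 N appeared. It was gone after release.
- The first move calls were refused for missing keys. They moved nothing.

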